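# Call the yarn attendant and point out the cone that has run down

## Robot

A 6-joint arm with a two-finger parallel gripper is mounted at the origin on the work surface. World frame = base frame: x ahead of the robot, y to its left, z up, the work surface at z = 0. Lengths are in m, angles in rad, forces in N, time in s.
With the tool pointing down it reaches from about 0.275 to 0.75 m from the base axis. Payload 10.2 kg.
Tool frame: the origin (TCP) lies between the finger pads; the fingertips stand 17 mm ahead of it and the grasp point (between the pads) lies 2 mm behind it; z points along the fingers, x is the direction in which the jaws open and shut, and the axes are right-handed (so a half turn about z gives the same grasp; the last joint's range is limited). The gripper opens to 85 mm and grips with 20 to 120 N. Pads are 22 mm wide; open, the fingers measure 114 mm over their backs; the gripper's body (76 mm by 85 mm) begins 54 mm behind the grasp point. The pads swing forward as they close: fully open they stand 13 mm farther back than shut.
Start: joints at [1.039, 0.313, 1.498, -0, 1.331, -0.223], TCP at [0.16, 0.5, 0.248] pointing down, gripper open.
Joint ranges: [-2.94, 2.94], [-0.97, 2.17], [0.19, 2.56], [-1.23, 4.37], [0.02, 3.11], [-2.88, 2.88]. Speed limits (rad/s): [2.39, 2.39, 3.01, 3.14, 3.14, 3.14].

## Interface

Orientations are given as a unit quaternion [x, y, z, w].
In Python, from station import r, viewer, job_done, spot_in, tip_of gives the robot as it stands. The module is installed in compiled form; this text tells all that it offers.
- The arm moves only by the tool send_rows, never from a script. Its arguments are lists of equal length, an entry for each row: "xyz": the shift along the tool's x, y, z in units of 30 mm (1.0 is 30 mm), a list of three; "roll": the turn about the tool's z in degrees; "claw": the opening, from 0 (shut) to 1 (fully open). In form: {"xyz": [[x, y, z], ...], "roll": [roll, ...], "claw": [claw, ...]}. A call has exactly 10 rows; each row is the pose to reach, as a shift and turn from the pose commanded when the call began, along the tool's axes at that moment; what a row does not reach only later rows make up. A row lasts 1/10 s, in which the tool goes at most 50 mm and 8.59 degrees, less where a joint would pass 70% of its speed; a pose out of reach is approached as far as the arm can. A call with a gripper value outside its range is refused whole. The fingers move at their own pace and stop on an object; "force" is the grip in N (left out, the last holds). Time passes only in rows, so rows that repeat a pose let the fingers close, or fill a call up. It gives the time, the measured TCP pose, the force and the opening at its end, in the units of the state.
- r.read_state(): the state, without advancing time (a new reading comes with each control period).
- viewer.get_image(name): name is "scene" or "top" or "wrist"; returns a dict with "pixels" (384x512x3 uint8, red, green, blue), "intrinsics" (3x3 intrinsics, pixels), "R" (3x3) and "t" (3): a world point X has camera coordinates R X + t. Camera axes: x right, y down, z forward; pixel columns grow to the right and rows downward; lengths in m; the calibration is good to about 2 mm. The wrist camera is an equidistant fisheye: a pixel r from the principal point sees the ray r / f radians off the axis. A picture is of the moment at which its call begins. There is no depth.
- job_done(): hands the job in, once; it reports no verdict.
Trained networks look in a picture, given as the dict that the camera call returned (one of the last four; its "shot" number tells which), for a name from the list of things; names that differ only in an ending like _2 or _b are one class to them, and where a whole thing is asked for, a point or a joint stands for the part that bears it (a point fixed in the world has none). Each returns a list of dicts, best first, with "confidence" (0 to 1); they miss things now and then, are a little off and sometimes report something else, mostly with a low value. They report only what shows in the picture. A call takes as long as a camera call. They do not tell look-alikes from the thing itself.
- spot_in(picture, thing): "pixel" ([column, row] in pixels, amid what is visible of it).
- tip_of(picture, thing): "pixel" ([column, row] in pixels: a listed point, or the origin of a listed thing).
The state is a dict: "clock": time; "joint_pos": joint angles; "joint_vel": joint speeds; "tau": joint torques, N m; "position": TCP position; "tcp_rot": TCP orientation; "wrist_force": force on the tool from outside, world axes, zero at the start; "ft_torque": the same for the moment, N m; "finger_gap": opening from 0.0 (shut) to 1.0 (fully open).
Only numpy, scipy, OpenCV 4.12 (cv2) and the standard library are available. Lean on these libraries where they do the work, as an engineer would, in place of code of your own. Each camera call takes 0.05 s, during which the arm holds its last target. There are 200 camera calls.

## Task

One of the four yarn cones on the pin tray has nearly run out and must be changed. Press the large button of the call box fully down with a fingertip and let it go, to call the yarn attendant; then point at the nearly run-out cone from straight above, fingers pointing down with their tips about 2 to 4 cm over the top of its tube, and stay there for three seconds or more so that it is clear which one you mean, finishing with the arm still pointing. Do not touch, lift or shift the cones or their tray, do not press the small cancel button, and leave the other things on the bench where they are.

Things in the scene. Friction and masses are not known exactly. Their poses are not given: they have to be found in the camera images.
- tray: plywood pin tray, 290 mm (its x) by 310 mm (its y), board 18 mm thick, fixed to the bench, with a 22 mm high batten along each y edge; four upright steel pins, 12 mm thick and 110 mm tall, at x = +-65, y = +-65 mm, each inside a cone. Origin: centre of its underside, on the bench. It may lie to the left or to the right, the call box then on the other side.
- low_cone: the nearly run-out cone, standing on one of the tray's four pins (any of them): a white plastic tapered tube 170 mm tall, 64 mm wide at the foot and 30 mm at the top, with only a thin layer (3 mm) of ochre yarn on its lower 100 mm, the rest of the tube bare. Loose, about 60 g. Origin: centre of its foot, on the tray's board (18 mm above the bench); z up along its axis.
- low_cone_tip (a point): the centre of the top rim of the nearly run-out cone's tube, 170 mm above its foot, 188 mm above the bench: the point to point at from above
- part_cone: part-used cone on another pin: the same tube with 14 mm of ochre yarn, about 90 mm wide at the foot. Loose. Origin: centre of its foot; top 170 mm above it.
- full_cone_a: full cone on another pin: the same tube with 28 mm of ochre yarn, about 118 mm wide at the foot. Loose. Origin: centre of its foot; top 170 mm above it.
- full_cone_b: the other full cone, the same in every way. Origin: centre of its foot; top 170 mm above it.
- call_box: grey call box with two black push buttons on its top, fixed to the bench: 85 mm (its x) by 170 mm (its y, 200 mm over its feet) by 60 mm high. Large button at y = +42 mm, small one at y = -42 mm. Origin: centre of its underside, on the bench.
- call_top (a point): centre of the top of the large mushroom button, the call button: 40 mm wide, its top 88 mm above the bench when up; it moves straight down with the button
- call (a joint): travel of the large call button in m: 0 up, 0.006 fully down. A spring pushes it back up: about 2 N starts it, 6 N holds it fully down.
- cancel_top (a point): centre of the top of the small flat button, the cancel button, 22 mm wide, 72 mm above the bench; not to be pressed
- cancel (a joint): travel of the small cancel button in m: 0 up, 0.004 fully down
- bare_tube: spare empty white tube, 170 mm tall, 64 mm wide at the foot, 30 mm at the top, with no yarn at all, standing loose on the bench beyond the work, not on the tray. Origin: centre of its foot.
- dispenser: black desk tape dispenser with a roll of tape, 150 mm (its x) by 58 mm by 96 mm high, loose on the bench behind the call box. Origin: centre of its underside.
- oil_bottle: small white bottle of machine oil, 48 mm wide and 110 mm tall, loose on the bench in front of the call box (towards the robot). Origin: centre of its underside.
Mind the look-alikes: they are no part of the job. What is shaped like the full_cone_b but blue or purple is not meant.

How it is judged:
On the way, in this order (a step that is already met when the one before it is completed fails the run):
1. the large call button is pressed fully down (value of joint call above 0.0048 m), for 0.05 s.
2. the call button is let go (value of joint call below 0.001 m), for 0.1 s.
3. the fingers point at the nearly run-out cone from just above it for 2 s (horizontal distance between the grasp point and low_cone_tip below 0.035 m and z of the grasp point in the frame of low_cone_tip between 0.015 and 0.09 m), for 2 s.
At the end, for the whole second after the job is handed in: The point between the finger pads (19 mm behind the tips) is within 35 mm sideways of the centre of the nearly run-out cone's top and 15 to 90 mm above it, touching nothing; both buttons up; cones at rest within 10 mm of their start, spare tube, dispenser and bottle within 15 mm (all of step 3 and value of joint each of call, cancel below 0.001 m and distance of each of low_cone, part_cone, full_cone_a, full_cone_b from where it was at the start of the episode below 0.01 m and linear speed of each of low_cone, part_cone, full_cone_a, full_cone_b below 0.02 m/s and distance of each of bare_tube, dispenser, oil_bottle from where it was at the start of the episode below 0.015 m).
It fails at once if a cone or the tray is touched by the robot (contact force between any of the fingers, the arm and low_cone above 0.5 N or contact force between any of the fingers, the arm and part_cone above 0.5 N or contact force between any of the fingers, the arm and full_cone_a above 0.5 N or contact force between any of the fingers, the arm and full_cone_b above 0.5 N or contact force between any of the fingers, the arm and tray above 0.5 N).
It fails at once if a cone is lifted or shifted by more than 10 mm (distance of any of low_cone, part_cone, full_cone_a, full_cone_b from where it was at the start of the episode above 0.01 m).
It fails at once if the small cancel button is pressed (value of joint cancel above 0.0015 m).
It fails at once if the spare tube, tape dispenser or oil bottle is moved by more than 15 mm (distance of any of bare_tube, dispenser, oil_bottle from where it was at the start of the episode above 0.015 m).
It also fails if it takes over 43 s, if anything falls off the work surface, if the arm or the gripper's body presses on something with over 40 N, if the wrist force passes 120 N, or if a joint passes its speed limit or range.

## Working session

There is one attempt and no reset: what is moved stays moved. The work goes in short steps, Python scripts to look and compute and a tool call to move; the robot and the scene stay as the last step left them, time stands still between calls to the robot, and variables do not carry over. Pictures are saved under pics/ and viewed, on a budget of 10 in all, crops included, one or two more only if the job needs it, and the job is handed in when it is done.

Besides the shell and the picture viewer there is one more tool, called after "Request:" as name([rows], argument=value, ...), one row to a line, values as JSON. send_rows: Moves the arm, as the interface text tells. Its arguments: {"type":"object","properties":{"xyz":{"type":"array","items":{"type":"array","items":{"type":"number"}}},"roll":{"type":"array","items":{"type":"number"}},"claw":{"type":"array","items":{"type":"number"}},"force":{"type":"number"}},"required":["xyz","roll","claw"]}

```bash
mkdir -p pics; cat > h.py <<'E'
import numpy as np, cv2
from station import r, viewer, job_done, spot_in, tip_of
from scipy.spatial.transform import Rotation as Ro
def on_plane(im,px,z):
    K=im["intrinsics"];d=np.linalg.inv(K)@[px[0],px[1],1];R=np.array(im["R"]);t=np.array(im["t"])
    c=-R.T@t;w=R.T@d;return c+w*(z-c[2])/w[2]
def proj(im,X):
    p=np.array(im["intrinsics"])@(np.array(im["R"])@X+im["t"]);return p[:2]/p[2]
E
python3 - <<'E'
from h import *
s=r.read_state();print(s["clock"],s["position"],s["tcp_rot"],s["wrist_force"],s["finger_gap"])
ims={n:viewer.get_image(n) for n in("scene","top")}
cv2.imwrite("pics/a.png",np.vstack([ims[n]["pixels"][:,:,::-1] for n in ims])[:, :] if 0 else cv2.resize(np.hstack([ims[n]["pixels"][:,:,::-1] for n in ims]),(800,300)))
Z=dict(call_top=.088,cancel_top=.072,low_cone_tip=.188,low_cone=.018,part_cone=.018,full_cone_a=.018,bare_tube=0,call_box=0,tray=0,oil_bottle=0,dispenser=0)
for k,z in Z.items():
  for n,im in ims.items():
    for d in tip_of(im,k)[:5]:
      print(k,n,np.round(d["pixel"],1),round(d["confidence"],2),np.round(on_plane(im,d["pixel"],z)[:2],3))
E
```

```text
0.0 [0.1594421  0.49994932 0.24773246] [ 8.07446123e-01  5.89940953e-01 -6.03579378e-04  2.57459868e-04] [-0.22521297 -0.87505169  0.47796763] 0.9983604287310603
call_top scene [230.7 166.1] 0.43 [ 0.516 -0.245]
call_top top [230. 157.] 0.57 [0.63  0.115]
call_top top [365.4 208.6] 0.47 [ 0.49  -0.257]
cancel_top scene [300.5 251.7] 0.7 [0.509 0.256]
cancel_top top [391.3 206.4] 0.62 [ 0.498 -0.332]
cancel_top top [193.7 208.2] 0.53 [0.488 0.215]
low_cone_tip scene [238.4 211.2] 0.74 [0.652 0.114]
low_cone_tip scene [185.9 236.8] 0.62 [0.835 0.144]
low_cone_tip top [222.4 143.4] 0.67 [0.647 0.127]
low_cone_tip top [378.8 243.4] 0.17 [ 0.397 -0.267]
low_cone scene [243.4 252.2] 0.61 [0.646 0.128]
low_cone top [231.8 155.4] 0.79 [0.648 0.116]
part_cone scene [271.5 274.7] 0.62 [0.611 0.255]
part_cone scene [231.7 166. ] 0.39 [ 0.473 -0.335]
part_cone top [183.2 162.9] 0.84 [0.624 0.258]
full_cone_a scene [365.  256.2] 0.83 [0.305 0.327]
full_cone_a scene [268.5 233.4] 0.75 [0.531 0.088]
full_cone_a scene [298.3 252.1] 0.71 [0.486 0.211]
full_cone_a scene [342.6 314.1] 0.64 [0.502 0.478]
full_cone_a top [160.7 271.8] 0.86 [0.308 0.314]
full_cone_a top [194.6 208.5] 0.65 [0.491 0.221]
full_cone_a top [112.9 209.9] 0.63 [0.485 0.459]
full_cone_a top [239.1 196.6] 0.57 [0.526 0.093]
bare_tube scene [185.9 235.7] 0.69 [ 0.782 -0.052]
bare_tube top [280.3 111.4] 0.63 [ 0.786 -0.026]
call_box scene [270.3 230.8] 0.39 [0.51  0.063]
call_box top [371.8 210.3] 0.61 [ 0.491 -0.295]
tray scene [266.1 259.3] 0.73 [0.587 0.176]
tray top [212.7 178.5] 0.65 [0.581 0.173]
oil_bottle scene [251.7 166.6] 0.6 [ 0.391 -0.315]
oil_bottle top [378. 246.] 0.69 [ 0.388 -0.311]
dispenser scene [192.5 182.9] 0.63 [ 0.652 -0.325]
dispenser top [379.  150.8] 0.72 [ 0.668 -0.319]
```

View pics/a.png

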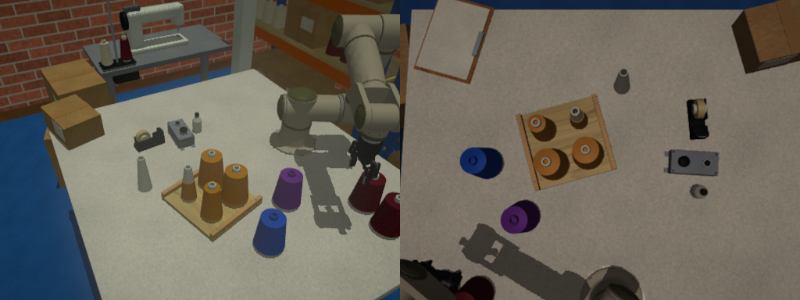

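```bash
python3 - <<'E'
from h import *
im=viewer.get_image("top");p=im["pixels"][:,:,::-1]
a=cv2.resize(p[120:240,140:260],(400,400),interpolation=3);b=cv2.resize(p[130:270,320:460],(400,400),interpolation=3)
cv2.imwrite("pics/b.png",np.hstack([a,b]))
s=viewer.get_image("scene");cv2.imwrite("pics/c.png",cv2.resize(s["pixels"][150:320,170:400,::-1],(800,591),interpolation=3))
E
```

```text
(no output)
```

View pics/b.png

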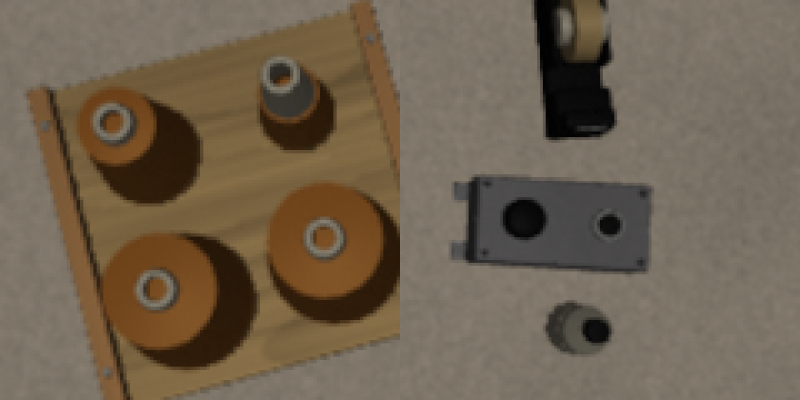

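View pics/c.png

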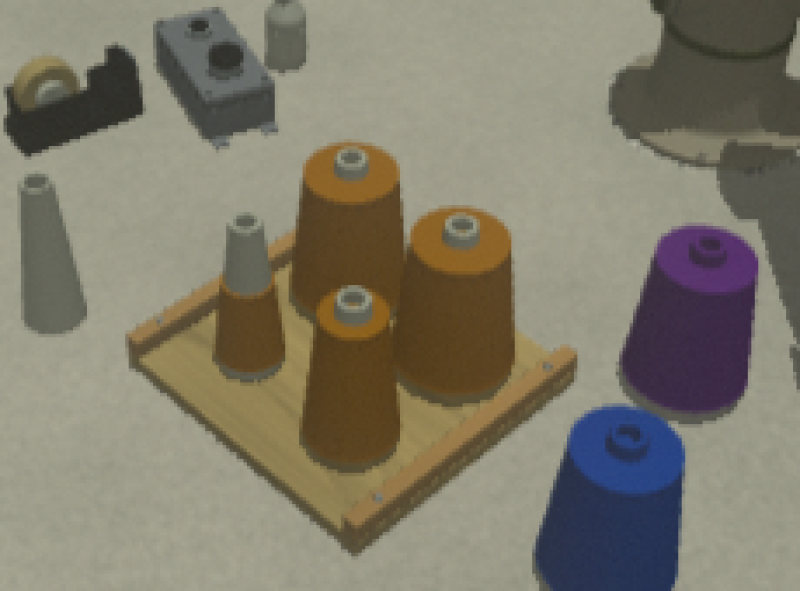

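The top view and the scene view agree. On the tray there are three yarn-filled cones: part-used at about (173,157) in the top view, full at (187,207) and (237,191). The fourth, at (224,143), has thin yarn on its lower part and a bare white tube above it, so it is the low cone. The grey tube at (280,105) is off the tray and has no yarn, so it's the spare. The blue and purple cones are decoys. The large button is the left one in the top view, at about (363,206), and cancel is at (393,208).

```bash
cat >> h.py <<'E'
def shift(goal):
    s=r.read_state();R=Ro.from_quat(s["tcp_rot"]).as_matrix()
    return np.round(R.T@(np.array(goal)-s["position"])/.03,2)
E
python3 - <<'E'
from h import *
t=viewer.get_image("top");s=viewer.get_image("scene")
for n,z,a,b in(("call",.088,(363.4,206.3),(234.7,165.5)),("tip",.188,(224.3,142.8),(240.0,213.3)),("cancel",.072,(393,208.4),(227.2,157.8))):
    P=[np.array(i["intrinsics"])@np.c_[i["R"],i["t"]] for i in(t,s)]
    X=cv2.triangulatePoints(P[0],P[1],np.array(a,float),np.array(b,float));print(n,X[:3,0]/X[3,0],on_plane(t,a,z),on_plane(s,b,z))
print(shift([.16,.5,.33]),shift([.488,-.253,.25]))
E
```

```text
call [ 0.49644564 -0.25317307  0.0790718 ] [ 0.49639987 -0.25159011  0.088     ] [ 0.50106121 -0.24109741  0.088     ]
tip [0.65009338 0.12221362 0.18517878] [0.64891038 0.12228026 0.188     ] [0.65193882 0.12471873 0.188     ]
cancel [ 0.49162178 -0.33822658  0.06281686] [ 0.49242353 -0.33648457  0.072     ] [ 0.49566706 -0.32451938  0.072     ]
[-0.    0.02 -2.72] [-20.59  18.06  -0.06]
```

Request:
send_rows([
  [0,0,-1.5],
  [0,0,-2],
  [-2,1.8,-2],
  [-3.5,3,-2],
  [-5,4.4,-2],
  [-6.5,5.7,-2],
  [-8,7,-2],
  [-9.5,8.3,-2],
  [-11,9.6,-2],
  [-12.3,10.8,-2],
], roll=[0,0,0,0,0,0,0,0,0,0], claw=[0,0,0,0,0,0,0,0,0,0])

```text
clock: 2.4
position: [0.3193, 0.1315, 0.3086]
tcp_rot: [0.807, 0.59, 0.001, 0.0]
wrist_force: [1.2, -0.1, 0.3]
finger_gap: 0.0
```

Request:
send_rows([
  [-1.3,1.1,0],
  [-2.6,2.3,0],
  [-3.9,3.4,0],
  [-5.2,4.5,0],
  [-6.5,5.7,0],
  [-7.5,6.6,0],
  [-8.3,7.3,0],
  [-8.3,7.3,0],
  [-8.3,7.3,0],
  [-8.3,7.3,0],
], roll=[0,0,0,0,0,0,0,0,0,0], claw=[0,0,0,0,0,0,0,0,0,0])

```text
clock: 3.4
position: [0.4519, -0.1695, 0.3085]
tcp_rot: [0.807, 0.59, 0.0, 0.0]
wrist_force: [0.3, -0.3, -0.4]
finger_gap: 0.001
```

```bash
python3 - <<'E'
from h import *
s=r.read_state();print(s["clock"],s["position"],s["tcp_rot"],s["finger_gap"],s["joint_pos"],s["wrist_force"])
w=viewer.get_image("wrist");cv2.imwrite("pics/d.png",w["pixels"][:,:,::-1])
K=w["intrinsics"];R=np.array(w["R"]);t=np.array(w["t"]);c=-R.T@t
for k,z in(("call_top",.088),("cancel_top",.072)):
  for d in tip_of(w,k)[:3]:
    q=(np.array(d["pixel"])-[K[0][2],K[1][2]])/K[0][0];th=np.hypot(*q)
    v=R.T@np.r_[q/th*np.sin(th),np.cos(th)];X=c+v*(z-c[2])/v[2]
    print(k,d["pixel"],d["confidence"],X)
print(shift([.496,-.251,.115]))
E
```

```text
3.4 [ 0.45188234 -0.16946154  0.30853041] [8.07175461e-01 5.90311583e-01 9.03499201e-05 4.51034589e-05] 0.0007999531353922646 [-6.02228783e-01  1.79538075e-01  1.51128312e+00  1.41712258e-04
  1.45062656e+00 -1.86513537e+00] [ 0.2542452  -0.26493969 -0.38876743]
call_top [198.5, 222.3] 0.73 [ 0.49567426 -0.25355865  0.088     ]
cancel_top [147.6, 232.7] 0.5 [ 0.49471109 -0.33421358  0.072     ]
[-2.14  2.22  6.46]
```

View pics/d.png

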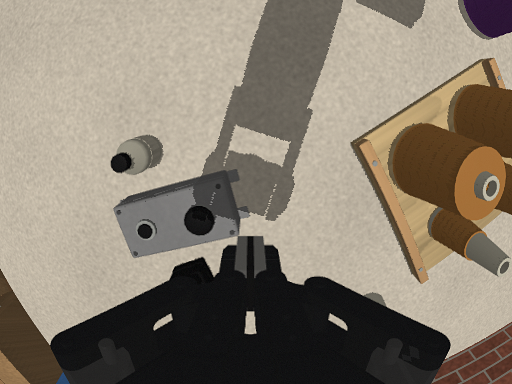

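The wrist view shows the large button at (199,220) and cancel at (145,231). Its estimate of the call button, (0.496, -0.253), matches the top view. Next I go above it, with the tips about 20 mm over the top.

Request:
send_rows([
  [-1,1,0],
  [-2.15,2.25,0],
  [-2.15,2.25,1],
  [-2.15,2.25,2.2],
  [-2.15,2.25,3.4],
  [-2.15,2.25,4.6],
  [-2.15,2.25,5.6],
  [-2.15,2.25,6.1],
  [-2.15,2.25,6.1],
  [-2.15,2.25,6.1],
], roll=[0,0,0,0,0,0,0,0,0,0], claw=[0,0,0,0,0,0,0,0,0,0])

```text
clock: 4.55
position: [0.4972, -0.2522, 0.1262]
tcp_rot: [0.807, 0.59, 0.0, 0.001]
wrist_force: [0.1, 0.4, -0.3]
finger_gap: 0.003
```

```bash
python3 - <<'E'
from h import *
print(r.read_state()["position"])
w=viewer.get_image("wrist");s=viewer.get_image("scene")
cv2.imwrite("pics/e.png",np.hstack([cv2.resize(w["pixels"][150:350,150:350,::-1],(400,400)),cv2.resize(s["pixels"][120:220,170:270,::-1],(400,400),interpolation=3)]))
print(shift([.496,-.252,.097]))
E
```

```text
[ 0.49717524 -0.25221146  0.12622656]
[ 0.   -0.05  0.99]
```

View pics/e.png

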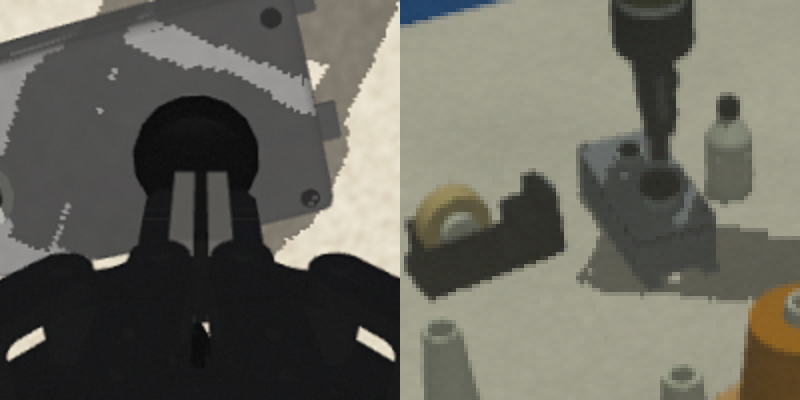

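The fingertips are centred over the large mushroom button and clear of cancel. Pressing slowly.

Request:
send_rows([
  [0,0,0.3],
  [0,0,0.6],
  [0,0,0.7],
  [0,0,0.75],
  [0,0,0.8],
  [0,0,0.85],
  [0,0,0.9],
  [0,0,0.94],
  [0,0,0.94],
  [0,0,0.94],
], roll=[0,0,0,0,0,0,0,0,0,0], claw=[0,0,0,0,0,0,0,0,0,0])

```text
clock: 5.65
position: [0.4967, -0.2522, 0.0988]
tcp_rot: [0.807, 0.59, -0.0, 0.0]
wrist_force: [-9.5, 5.6, 18.9]
finger_gap: -0.002
```

A force of 19 N is well above the 6 N that holds it fully down, and the tip is at 0.082 m as expected. Now I release and rise.

Request:
send_rows([
  [0,0,-0.5],
  [0,0,-1],
  [0,0,-1],
  [0,0,-1.5],
  [0,0,-2.5],
  [0,0,-4],
  [0,0,-5.5],
  [0,0,-6.7],
  [0,0,-6.7],
  [0,0,-6.7],
], roll=[0,0,0,0,0,0,0,0,0,0], claw=[0,0,0,0,0,0,0,0,0,0])

```text
clock: 6.65
position: [0.4969, -0.2524, 0.2973]
tcp_rot: [0.807, 0.59, 0.0, -0.0]
wrist_force: [1.2, 0.2, -0.9]
finger_gap: 0.003
```

```bash
python3 - <<'E'
from h import *
s=viewer.get_image("scene");cv2.imwrite("pics/f.png",cv2.resize(s["pixels"][120:220,170:270,::-1],(400,400),interpolation=3))
print(shift([.65,.122,.30]),r.read_state()["wrist_force"])
E
```

```text
[13.44  1.08 -0.11] [-0.44392424 -0.14717574  0.81118488]
```

View pics/f.png

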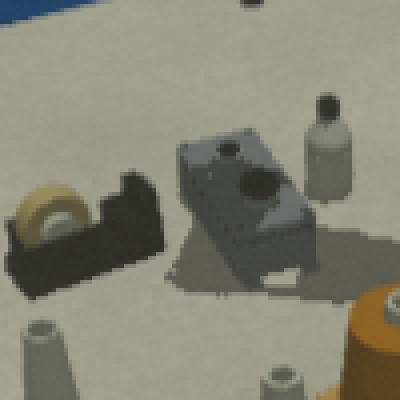

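The button is up again and nothing else has moved. Going over to the low cone at a safe height.

Request:
send_rows([
  [1.4,0.1,0],
  [2.8,0.2,0],
  [4.2,0.3,0],
  [5.6,0.4,0],
  [7,0.6,0],
  [8.4,0.7,0],
  [9.8,0.8,0],
  [11.2,0.9,0],
  [12.4,1,0],
  [13.4,1.1,0],
], roll=[0,0,0,0,0,0,0,0,0,0], claw=[0,0,0,0,0,0,0,0,0,0])

```text
clock: 7.7
position: [0.6506, 0.1227, 0.2955]
tcp_rot: [0.807, 0.59, -0.001, -0.001]
wrist_force: [-0.4, -0.1, -0.7]
finger_gap: -0.002
```

```bash
python3 - <<'E'
from h import *
print(r.read_state()["position"])
w=viewer.get_image("wrist");s=viewer.get_image("scene")
cv2.imwrite("pics/g.png",np.hstack([cv2.resize(w["pixels"][100:384,114:398,::-1],(400,400)),cv2.resize(s["pixels"][150:270,180:300,::-1],(400,400),interpolation=3)]))
K=w["intrinsics"];R=np.array(w["R"]);t=np.array(w["t"]);c=-R.T@t
for d in tip_of(w,"low_cone_tip")[:3]:
    q=(np.array(d["pixel"])-[K[0][2],K[1][2]])/K[0][0];th=np.hypot(*q)
    v=R.T@np.r_[q/th*np.sin(th),np.cos(th)];print(d,c+v*(.188-c[2])/v[2])
print(shift([.65,.122,.236]))
E
```

```text
[0.65060425 0.12269444 0.29550242]
{'pixel': [249.6, 200.5], 'confidence': 0.68} [0.65070587 0.12080355 0.188     ]
[-0.   -0.01  1.98]
```

View pics/g.png

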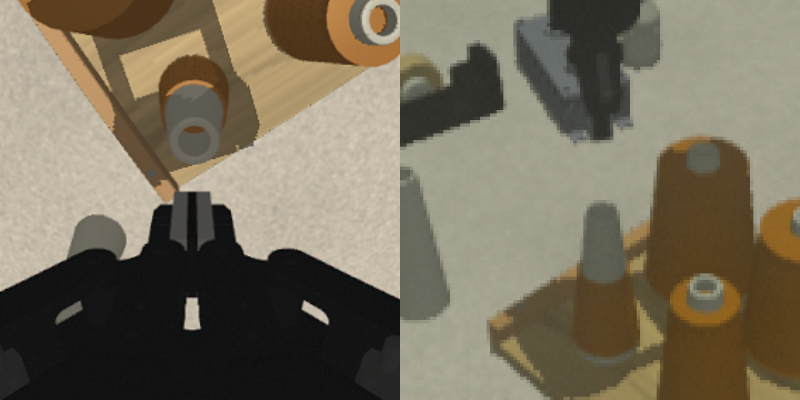

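The fingers are above the thin-yarn, bare-top cone, and the wrist estimate agrees to within 2 mm. I descend so the tips are about 3 cm over the rim, then hold.

Request:
send_rows([
  [0,0,0.4],
  [0,0,0.8],
  [0,0,1.2],
  [0,0,1.6],
  [0,0,1.9],
  [0,0,1.95],
  [0,0,1.95],
  [0,0,1.95],
  [0,0,1.95],
  [0,0,1.95],
], roll=[0,0,0,0,0,0,0,0,0,0], claw=[0,0,0,0,0,0,0,0,0,0])

```text
clock: 8.85
position: [0.6505, 0.1207, 0.24]
tcp_rot: [0.807, 0.59, 0.0, 0.0]
wrist_force: [0.1, -0.0, -0.1]
finger_gap: 0.004
```

Request:
send_rows([
  [0,0,0],
  [0,0,0],
  [0,0,0],
  [0,0,0],
  [0,0,0],
  [0,0,0],
  [0,0,0],
  [0,0,0],
  [0,0,0],
  [0,0,0],
], roll=[0,0,0,0,0,0,0,0,0,0], claw=[0,0,0,0,0,0,0,0,0,0])

```text
clock: 9.85
position: [0.6504, 0.1206, 0.2396]
tcp_rot: [0.807, 0.59, -0.0, 0.0]
wrist_force: [0.1, 0.2, -0.2]
finger_gap: 0.004
```

Request:
send_rows([
  [0,0,0],
  [0,0,0],
  [0,0,0],
  [0,0,0],
  [0,0,0],
  [0,0,0],
  [0,0,0],
  [0,0,0],
  [0,0,0],
  [0,0,0],
], roll=[0,0,0,0,0,0,0,0,0,0], claw=[0,0,0,0,0,0,0,0,0,0])

```text
clock: 10.85
position: [0.6504, 0.1206, 0.2396]
tcp_rot: [0.807, 0.59, -0.0, -0.0]
wrist_force: [-0.3, 0.2, 1.0]
finger_gap: -0.001
```

Request:
send_rows([
  [0,0,0],
  [0,0,0],
  [0,0,0],
  [0,0,0],
  [0,0,0],
  [0,0,0],
  [0,0,0],
  [0,0,0],
  [0,0,0],
  [0,0,0],
], roll=[0,0,0,0,0,0,0,0,0,0], claw=[0,0,0,0,0,0,0,0,0,0])

```text
clock: 11.85
position: [0.6504, 0.1206, 0.2396]
tcp_rot: [0.807, 0.59, -0.0, 0.0]
wrist_force: [-0.4, 0.6, -0.3]
finger_gap: 0.001
```

```bash
python3 - <<'E'
from h import *
s=viewer.get_image("scene");w=viewer.get_image("wrist")
cv2.imwrite("pics/i.png",np.hstack([cv2.resize(w["pixels"][100:384,114:398,::-1],(400,400)),cv2.resize(s["pixels"][150:270,180:300,::-1],(400,400),interpolation=3)]))
E
```

```text
(no output)
```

View pics/i.png

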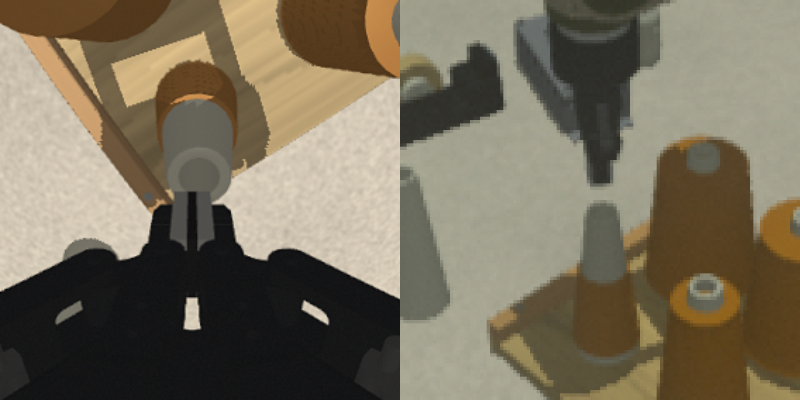

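The tips sit centred about 3.5 cm above the low cone's rim and touch nothing. Handing in.

```bash
python3 -c "
from h import *
print(job_done())"
```

```text
the job is handed in; nothing more can be done
None
```

I pressed the large call button, let it go, then pointed at the nearly run-out cone, and handed the job in at about 12 s. No verdict was reported.

- **Call button:** I pressed until the wrist force read about 19 N, with the tips at about 0.082 m, which is the fully-down height. After I rose, the picture showed the button up again. I have no direct reading of its travel.
- **Pointing:** I held for more than 3 s and left the arm there. The tips were about 3.5 cm above the tube's rim and within about 2 mm sideways by my estimates. The wrist force stayed near zero.
- **Other things:** I never went near the cancel button. The cones in view, dispenser and bottle looked unmoved in the pictures; I did not measure them.
- **Disagreement:** Triangulating from the scene and top cameras put the button tops 7–9 mm too low. I used the top and wrist cameras for position instead; they agreed to about 2 mm on the call button.

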